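# Stand the widest writing slate on edge to dry

## Task

Three washed writing slates lie sloped on the drying rack, face up. Tip the widest one up on its lower edge, without lifting that edge off the rack's base board, until the slate stands upright leaning back flat against the rack's slatted backboard, so its underside can dry. Leave the other two slates lying as they are.

Things in the scene. Friction and masses are not known exactly. Their poses are not given: they have to be found in the camera images.
- rack: Fixed light wood rack (all in mm), 430 long in y. Origin: table level under the backboard's front foot, mid length; x to the backboard, z up. Base 12 mm thick, x -110 to 45. Slatted backboard: foot x 0, z 12; 105 tall, 12 thick, reclined 8 deg to +x. Rod d 14 at x -82, axis z 42; end cheeks y +-209 to z 56. Slates at y about -140, 0, 140 in any order. In front, x -200: paperweight, seal 48 tall.
- wide_slate: Slate to tip: dark grey, loose, 0.35 kg, square corners, 110 mm wide (y), 120 long (x), 10 thick (z). Origin: mid lower edge, underside; body runs to its own -x and +z. Starts pitched 28 deg on the rod, origin at rack x -10, z 12, raised edge 68 mm high, 42 past the rod. Pushed there it pivots on its lower edge, stopped by the backboard. Stood up: x axis points down, z to the backboard.
- narrow_slate: Bystander slate, same length, thickness, frame and slope as the wide one but 50 mm wide, square corners, 0.16 kg. Stays lying.
- clipped_slate: Bystander slate, same length, thickness, frame and slope but 76 mm wide, its four corners cut at 45 degrees (14 mm), 0.23 kg. Stays lying.
Mind the look-alikes: they are no part of the job. Leave any blue or green look-alike of the wide_slate alone.

How it is judged:
By the outcome, as a careful person would: the job done as asked, in the order asked, and still so for the second after the job is handed in, with the robot touching nothing.
It also fails if it takes over 38 s, if anything falls off the work surface, if the arm or the gripper's body presses on something with over 40 N, if the wrist force passes 120 N, or if a joint passes its speed limit or range.

## Robot

A 6-joint arm with a two-finger parallel gripper is mounted at the origin on the work surface. World frame = base frame: x ahead of the robot, y to its left, z up, the work surface at z = 0. Lengths are in m, angles in rad, forces in N, time in s.
With the tool pointing down it reaches from about 0.4 to 0.825 m from the base axis. Payload 7 kg.
Tool frame: the origin (TCP) lies between the finger pads; the fingertips stand 11 mm ahead of it and the grasp point (between the pads) lies 8 mm behind it (arm.tips_ahead is the distance from the TCP to the fingertips, in m); z points along the fingers, x is the direction in which the jaws open and shut, and the axes are right-handed (so a half turn about z gives the same grasp; the last joint's range is limited). The gripper opens to 88 mm and grips with 3 to 60 N. Pads are 19 mm wide; open, the fingers measure 130 mm over their backs; the gripper's body (78 mm by 193 mm) begins 47 mm behind the grasp point.
Start: joints at [1.419, 0.359, 0.012, 0, -1.224, -0.288], TCP at [0.287, 0.611, 0.238] pointing down, gripper open.
Joint ranges: [-3.07, 3.07], [-1.43, 2.12], [-1.02, 1.25], [-3.03, 1.67], [-3.05, -0], [-3.03, 3.03]. Speed limits (rad/s): [2.39, 2.39, 3.01, 3.14, 3.14, 3.14].

## Interface

Orientations are given as [roll, pitch, yaw] about the fixed x, y, z axes, in that order (R = Rz(yaw) Ry(pitch) Rx(roll)).
In Python, from station import arm, optics, finder gives the robot as it stands. The module is installed in compiled form; this text tells all that it offers.
- The arm moves only by the tool apply_moves, never from a script. Its argument "increments" is one flat list of numbers, 6 for each row, row after row: the shift along the world's x, y, z in m, then the turn, a rotation vector about the world's x, y, z in rad. In form: [tx, ty, tz, rx, ry, rz, tx, ty, tz, rx, ry, rz, ...]. A call has 1 to 20 rows; each row shifts and turns the pose as measured when the row begins; what a row does not reach is not made up. A row lasts 1/12 s, in which the tool goes at most 41.7 mm and 7.16 degrees, less where a joint would pass 70% of its speed; a pose out of reach is approached as far as the arm can. A call with a gripper value outside its range is refused whole. "hand" is the closure, from 0 (fully open) to 1 (shut), set as the call begins (left out, the last holds). The fingers move at their own pace and stop on an object; "force" is the grip in N (left out, the last holds). Time passes only in rows, so rows that do not move let the fingers close. It gives the time, the measured TCP pose, the force and the opening at its end, in the units of the state.
- arm.get_state(): the state, without advancing time (a new reading comes with each control period).
- optics.grab_frame(name): name is "scene" or "top" or "wrist"; returns the picture (480x640x3 uint8, red, green, blue); there is no depth.
- optics.camera_model(name): a dict with "fx", "fy", "cx", "cy" (pixels), "world_to_cam" (4x4, takes a point from world to camera coordinates); the wrist camera has in their place "T_tool_cam" (4x4, takes a point from camera to tool coordinates, whose origin is the TCP and whose axes are the tool frame's). Camera axes: x right, y up, looking along -z (the intrinsics and any distortion apply to the point x, -y, -z); pixel columns grow to the right and rows downward; lengths in m; the calibration is good to about 2 mm. A picture is of the moment at which its call begins: read the wrist's pose just before it. camera_model takes no time and is no camera call.
- arm.job_done(): hands the job in, once; it reports no verdict.
Trained networks look in the newest picture that a camera, given by its name, has taken for a name from the list of things; names that differ only in an ending like _2 or _b are one class to them, and where a whole thing is asked for, a point or a joint stands for the part that bears it (a point fixed in the world has none). Each returns a list of dicts, best first, with "conf" (0 to 1); they miss things now and then, are a little off and sometimes report something else, mostly with a low value. They report only what shows in the picture. A call takes as long as a camera call. They do not tell look-alikes from the thing itself.
- finder.find_in(camera, name): "box" ([left, top, right, bottom] in pixels, round what is visible of it).
- finder.landmark_of(camera, name): "point" ([column, row] in pixels: a listed point, or the origin of a listed thing).
The state is a dict: "t": time; "q": joint angles; "qd": joint speeds; "joint_efforts": joint torques, N m; "eef_pos": TCP position; "ee_rot": TCP orientation; "force": force on the tool from outside, world axes, zero at the start; "moment": the same for the moment, N m; "width": finger opening in m.
Only numpy, scipy, OpenCV 4.12 (cv2) and the standard library are available. Lean on these libraries where they do the work, as an engineer would, in place of code of your own. Each camera call takes 0.05 s, during which the arm holds its last target. There are 200 camera calls.

## Working session

There is one attempt and no reset: what is moved stays moved. The work goes in short steps, Python scripts to look and compute and a tool call to move; the robot and the scene stay as the last step left them, time stands still between calls to the robot, and variables do not carry over. Pictures are saved under pics/ and viewed, about 8 in all and at most 12, crops included, and the job is handed in when it is done.

Besides the shell and the picture viewer there is one more tool, called after "Request:" by a JSON object that holds its "fn" and its "kwargs", one argument or row to a line. apply_moves: Moves the arm, as the interface text tells. Its arguments: {"type":"object","properties":{"increments":{"type":"array"},"hand":{"type":"number"},"force":{"type":"number"}},"required":["increments"]}

```bash
mkdir -p pics; python3 - <<'E'
from station import arm, optics, finder
import cv2, numpy as np
s=arm.get_state(); print(s)
for c in ("scene","top"):
    im=optics.grab_frame(c); cv2.imwrite(f"pics/{c}0.png",im[:,:,::-1])
    m=optics.camera_model(c); print(c,{k:np.round(v,4).tolist() if not isinstance(v,str) else v for k,v in m.items()})
    for n in ("rack","wide_slate","narrow_slate","clipped_slate"):
        print(n,finder.find_in(c,n)[:3],finder.landmark_of(c,n)[:3])
E
```

```text
{'t': 0.0, 'q': array([ 1.41911255e+00,  3.59385085e-01,  1.10469798e-02, -3.71277965e-04,
       -1.22409053e+00, -2.88101626e-01]), 'qd': array([-0.00022826, -0.00064918, -0.00098153, -0.00043755, -0.00102217,
       -0.00102423]), 'joint_efforts': array([ 1.22465586e-03, -5.82714951e+01,  2.93045801e+01,  6.99667364e+00,
        6.97305237e-03, -1.60160885e-04]), 'eef_pos': array([0.28719154, 0.61032758, 0.23661486]), 'ee_rot': array([-3.14146345e+00, -1.66421357e-03, -2.01070828e+00]), 'force': array([ 0.25818509,  0.28033283, -0.14868893]), 'moment': array([-0.04695535,  0.05136921, -0.00465182]), 'width': 0.08754602764346131}
scene {'fx': 498.5577, 'fy': 498.5577, 'cx': 315.6027, 'cy': 235.0038, 'world_to_cam': [[0.4637, 0.8859, -0.0124, -0.2025], [-0.5502, 0.2989, 0.7797, 0.2877], [0.6944, -0.3547, 0.626, -1.612], [0.0, 0.0, 0.0, 1.0]]}
rack [{'box': [253.0, 196.9, 437.8, 274.1], 'conf': 0.72}, {'box': [318.0, 196.7, 360.0, 238.7], 'conf': 0.37}] []
wide_slate [{'box': [396.3, 286.3, 457.6, 326.9], 'conf': 0.82}, {'box': [367.9, 187.8, 417.6, 230.1], 'conf': 0.76}, {'box': [18
[... 566 characters left out ...]
8, -0.026, 0.0988, -0.5453], [-0.0986, 0.0062, 0.9951, -1.4191], [0.0, 0.0, 0.0, 1.0]]}
rack [{'box': [198.0, 196.9, 392.4, 295.1], 'conf': 0.97}] [{'point': [296.2, 233.4], 'conf': 0.77}]
wide_slate [{'box': [203.3, 221.4, 261.0, 275.2], 'conf': 0.97}, {'box': [381.8, 331.8, 439.6, 386.2], 'conf': 0.96}, {'box': [240.9, 100.3, 306.9, 166.0], 'conf': 0.57}] [{'point': [235.9, 227.9], 'conf': 0.96}, {'point': [437.3, 367.1], 'conf': 0.88}, {'point': [252.1, 115.6], 'conf': 0.7}]
narrow_slate [{'box': [332.6, 243.1, 363.5, 293.2], 'conf': 0.84}] [{'point': [349.4, 250.6], 'conf': 0.8}]
clipped_slate [{'box': [269.7, 233.9, 310.0, 281.2], 'conf': 0.56}] [{'point': [295.0, 239.5], 'conf': 0.94}]
```

View pics/top0.png

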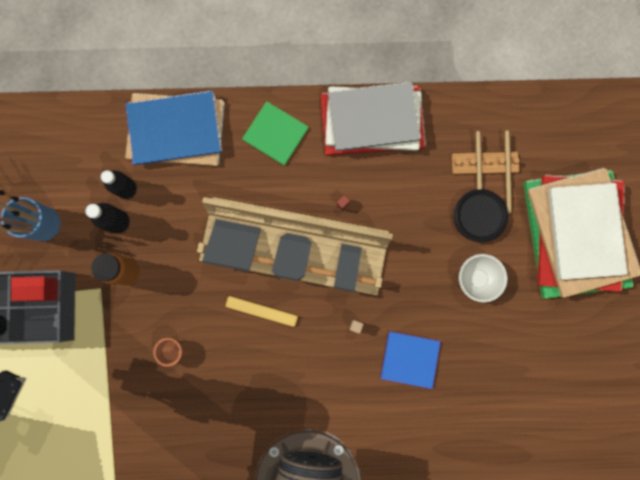

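View pics/scene0.png

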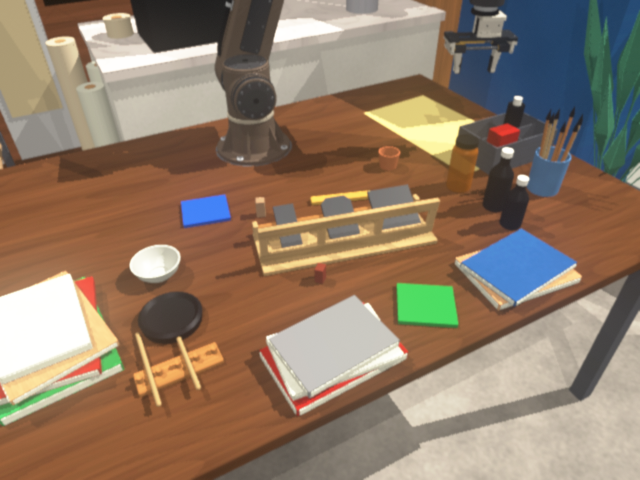

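```bash
cat > h.py <<'E'
from station import arm, optics, finder
import cv2, numpy as np
def ray(c,uv,z):
    m=optics.camera_model(c);W=m["world_to_cam"];R,t=W[:3,:3],W[:3,3]
    d=R.T@np.array([(uv[0]-m["cx"])/m["fx"],-(uv[1]-m["cy"])/m["fy"],-1]);o=-R.T@t
    return o+d*(z-o[2])/d[2]
def proj(c,P):
    m=optics.camera_model(c);W=m["world_to_cam"];p=np.atleast_2d(P)@W[:3,:3].T+W[:3,3]
    return np.c_[m["fx"]*p[:,0]/-p[:,2]+m["cx"],-m["fy"]*p[:,1]/-p[:,2]+m["cy"]]
E
python3 - <<'E'
from h import *
for n,uv,z in [("rack",(296.2,233.4),0),("wide",(235.9,227.9),.012),("clip",(295,239.5),.012),("narrow",(349.4,250.6),.012)]:
    print(n,ray("top",uv,z).round(4))
for n,uv in [("wide",(396.3,232)),("clip",(345.9,239.7)),("narrow",(294.6,251.4))]: print(n,ray("scene",uv,.012).round(4))
E
```

```text
rack [0.5797 0.0116 0.    ]
wide [0.5952 0.1547 0.012 ]
clip [0.5637 0.0144 0.012 ]
narrow [ 0.5338 -0.1143  0.012 ]
wide [0.6022 0.1394 0.012 ]
clip [0.5686 0.0145 0.012 ]
narrow [ 0.5485 -0.1145  0.012 ]
```

The widest slate is the left one on the rack in the top view (~235,245). The clipped one is in the middle (292,256) and the narrow one at (348,267). The rack is yawed about -12°, the yellow paperweight lies in front at (262,311), and the blue and green plates are look-alikes. I'll refine the pose from the slate outlines and check it with an overlay.

```bash
cat >> h.py <<'E'
def rk(p,P):  # rack coords -> world, p=(x,y,yaw)
    c,s=np.cos(p[2]),np.sin(p[2]); P=np.atleast_2d(P).astype(float)
    return np.c_[p[0]+c*P[:,0]-s*P[:,1],p[1]+s*P[:,0]+c*P[:,1],P[:,2]]
def slate(yc,w,a=np.radians(28),x0=-.010):
    d=np.array([-np.cos(a),0,np.sin(a)]);n=np.array([np.sin(a),0,np.cos(a)]);o=np.array([x0,yc,.012])
    return np.array([o+d*l+n*.01+[0,v,0] for l,v in((0,-w/2),(0,w/2),(.12,w/2),(.12,-w/2))])
def rackpts():
    t=np.radians(8); X=105e-3*np.sin(t);Z=.012+105e-3*np.cos(t)
    return np.array([[-.11,-.215,.012],[-.11,.215,.012],[X,.215,Z],[X,-.215,Z]])
E
python3 - <<'E'
from h import *
from scipy.optimize import least_squares
im=optics.grab_frame("top"); hsv=cv2.cvtColor(im,cv2.COLOR_RGB2HSV)
m=((hsv[...,1]<70)&(hsv[...,2]<110)).astype(np.uint8)
obs={}
for n,(l,t,r,b) in dict(wide=(200,215,264,280),narrow=(329,238,367,297)).items():
    k=np.zeros_like(m);k[t:b,l:r]=m[t:b,l:r];k=cv2.morphologyEx(k,cv2.MORPH_OPEN,np.ones((3,3)))
    c=max(cv2.findContours(k,0,2)[0],key=cv2.contourArea);q=cv2.boxPoints(cv2.minAreaRect(c));obs[n]=q;print(n,q.round(1).tolist(),cv2.contourArea(c))
def res(v):
    p=v[:3];e=[]
    for n,yc,w in(("wide",v[3],.11),("narrow",v[4],.05)):
        u=proj("top",rk(p,slate(yc,w)))
        for a in u: d=obs[n]-a; e+=list(d[np.argmin((d**2).sum(1))])
    return e+[(v[3]+v[4])*2000*.02,]
s=least_squares(res,[.579,.012,-.22,.14,-.14],loss="soft_l1");print(s.x.round(4),np.round(s.fun,1))
p=s.x
for c in("top","scene"):
    i=optics.grab_frame(c)[:,:,::-1].copy();f=4
    x0,y0,w,h=(190,180,210,130) if c=="top" else (240,170,210,120)
    o=cv2.resize(i[y0:y0+h,x0:x0+w],None,fx=3.7,fy=3.7,interpolation=2)
    for P,col in((slate(p[3],.11),(0,0,255)),(slate(p[4],.05),(0,255,0)),(rackpts(),(255,0,0))):
        u=((proj(c,rk(p[:3],P))-[x0,y0]+.5)*3.7).astype(int);cv2.polylines(o,[u],True,col,1)
    cv2.imwrite(f"pics/ov_{c}.png",o)
a=cv2.imread("pics/ov_top.png");b=cv2.imread("pics/ov_scene.png");cv2.imwrite("pics/ov.png",cv2.resize(np.vstack([a,b]),None,fx=.64,fy=.64))
print("cup",ray("top",(168,352),.03),"bar",ray("top",(230,302),.01),ray("top",(294,320),.01))
E
```

```text
wide [[202.3000030517578, 261.79998779296875], [211.5, 217.8000030517578], [260.1000061035156, 227.89999389648438], [250.89999389648438, 271.8999938964844]] 2002.5
narrow [[333.20001220703125, 287.79998779296875], [341.5, 243.60000610351562], [362.20001220703125, 247.5], [353.8999938964844, 291.70001220703125]] 847.5
[ 0.5789  0.0136 -0.2179  0.1369 -0.1369] [-0.7 -0.5 -3.8 -1.8  0.8  0.2  1.8  1.1  0.4 -0.4  0.5 -0.3 -0.   0.7
 -1.1  0.3 -0. ]
cup [0.30815935 0.31276191 0.03      ] bar [0.41958819 0.17117911 0.01      ] [0.37340241 0.0211431  0.01      ]
```

View pics/ov.png

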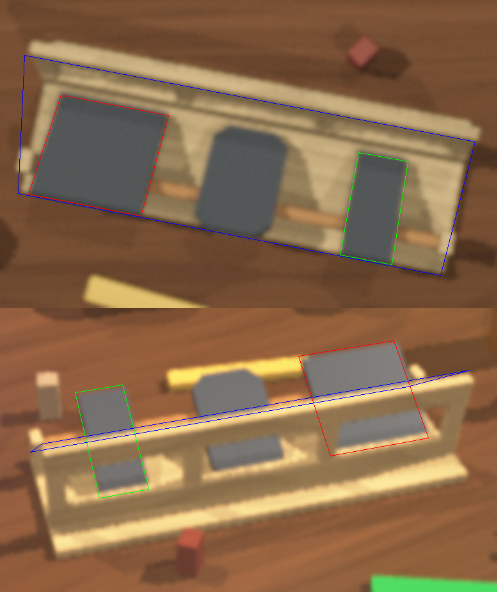

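The overlay fits: the red outline sits on the wide slate in both views, and the blue rack outline matches. First move is towards staging, with yaw alignment and a first tilt, which also shows how far the arm can tilt.

Request:
{"fn": "apply_moves", "kwargs": {
  "increments": [0.01, -0.026, 0.002, 0, 0, 0.0185, 0.01, -0.026, 0.002, 0, 0, 0.0185, 0.01, -0.026, 0.002, 0, 0, 0.0185, 0.01, -0.026, 0.002, 0, 0, 0.0185, 0.01, -0.026, 0.002, 0, 0, 0.0185, 0.01, -0.026, 0.002, 0, 0, 0.0185, 0.01, -0.026, 0.002, 0, 0, 0.0185, 0.01, -0.026, 0.002, 0, 0, 0.0185, 0.01, -0.026, 0.002, 0, 0, 0.0185, 0.01, -0.026, 0.002, 0, 0, 0.0185, 0.01, -0.026, 0.002, 0, 0, 0.0185, 0.01, -0.026, 0.002, 0, 0, 0.0185, 0, -0.01, 0, -0.0173, -0.078, 0, 0, -0.01, 0, -0.0173, -0.078, 0, 0, -0.01, 0, -0.0173, -0.078, 0, 0, -0.01, 0, -0.0173, -0.078, 0, 0, -0.01, 0, -0.0173, -0.078, 0, 0, 0, 0, -0.0173, -0.078, 0, 0, 0, 0, -0.0173, -0.078, 0, 0, 0, 0, 0, 0, 0],
  "hand": 1,
  "force": 20
}}

```text
t: 2.72
eef_pos: [0.4132, 0.2307, 0.2642]
ee_rot: [-2.554, 0.009, -1.777]
force: [0.2, -0.8, -1.2]
width: 0.0001
```

```bash
python3 - <<'E'
from h import *
s=arm.get_state(); print({k:np.round(s[k],4).tolist() for k in("t","q","eef_pos","ee_rot","width","force")})
E
```

```text
{'t': 2.7167, 'q': [1.319, -0.1917, -0.942, 0.7571, -0.9381, -0.4542], 'eef_pos': [0.4132, 0.2307, 0.2642], 'ee_rot': [-2.5535, 0.0088, -1.7765], 'width': 0.0001, 'force': [0.1825, -0.7624, -1.207]}
```

```bash
cat >> h.py <<'E'
from scipy.spatial.transform import Rotation as Ro
Rx=lambda a:Ro.from_euler("x",a).as_matrix();Ry=lambda a:Ro.from_euler("y",a).as_matrix();Rz=lambda a:Ro.from_euler("z",a).as_matrix()
def fk(q,k):
    a1,d1,L2,a3,L4,d6,o1,o6=k
    R=Rz(q[0]-o1)@Ry(q[1]);p=Rz(q[0]-o1)@[a1,0,d1]+R@[0,0,L2]
    R=R@Ry(-q[2]);p=p+R@[L4,0,a3]
    R=R@Rx(S4*q[3])@Ry(-q[4])
    p=p+R@[d6,0,0]
    return p,R@Rx(S6*q[5]+o6)@Ry(np.pi/2)
S4,S6=1,1
E
python3 - <<'E'
import h
from h import *
from scipy.optimize import least_squares
D=[([1.41911255,.359385085,.0110469798,-.000371278,-1.22409053,-.288101626],[.28719154,.61032758,.23661486],[-3.14146345,-.00166421,-2.01070828]),
([1.319,-.1917,-.942,.7571,-.9381,-.4542],[.4132,.2307,.2642],[-2.5535,.0088,-1.7765])]
for h.S4 in(1,-1):
  for h.S6 in(1,-1):
   best=None
   for o6 in(0,1.57,3.14,-1.57):
    def res(k):
        e=[]
        for q,p,r in D:
            P,R=fk(q,k);T=Ro.from_euler("xyz",r).as_matrix();e+=list((P-p)*10)+list((R-T).ravel())
        return e+list((np.array(k[:6])-[.04,.35,.44,.04,.44,.3])*.01)
    s=least_squares(res,[.04,.35,.44,.04,.44,.3,.288,o6])
    if best is None or s.cost<best.cost:best=s
   print(h.S4,h.S6,best.cost,best.x.round(4))
E
```

```text
1 1 1.4060850448364035 [ 7.558e-01  4.520e-02  1.870e-01 -4.331e-01  2.000e-04 -4.236e-01
  2.911e-01 -1.880e-02]
1 -1 1.6461012209633217 [ 7.560e-01  4.480e-02  1.870e-01 -4.338e-01  1.000e-04 -4.245e-01
  2.899e-01 -7.243e-01]
-1 1 0.09663037583189515 [ 0.3434  0.3518  0.4278 -0.0192  0.1999  0.4294  0.2833  0.482 ]
-1 -1 0.026210666768530913 [ 0.344   0.3515  0.4273 -0.0194  0.1995  0.4285  0.2844 -0.2608]
```

```bash
sed -i 's/a1,d1,L2,a3,L4,d6,o1,o6=k/a1,d1,L2,a3,L4,d6,b,o6=k;o1=0/; s/@\[a1,0,d1\]/@[a1,b,d1]/' h.py; python3 - <<'E'
import h
from h import *
from scipy.optimize import least_squares
D=[([1.41911255,.359385085,.0110469798,-.000371278,-1.22409053,-.288101626],[.28719154,.61032758,.23661486],[-3.14146345,-.00166421,-2.01070828]),
([1.319,-.1917,-.942,.7571,-.9381,-.4542],[.4132,.2307,.2642],[-2.5535,.0088,-1.7765])]
for h.S4 in(1,-1):
  for h.S6 in(1,-1):
   best=None
   for o6 in(0,1.57,3.14,-1.57):
    def res(k):
        e=[]
        for q,p,r in D:
            P,R=fk(q,k);T=Ro.from_euler("xyz",r).as_matrix();e+=list((P-p)*10)+list((R-T).ravel())
        return e+list((np.array(k[:6])-[.04,.35,.44,.04,.44,.3])*.01)
    s=least_squares(res,[.04,.35,.44,.04,.44,.3,-.19,o6])
    if best is None or s.cost<best.cost:best=s
   print(h.S4,h.S6,best.cost,best.x.round(4))
E
```

```text
1 1 1.4183409756356862 [ 0.6149  0.0978  0.2909 -0.4058  0.0719 -0.2725 -0.1918  0.2976]
1 -1 1.6424099480456282 [ 0.6149  0.0978  0.2909 -0.4058  0.0719 -0.2725 -0.1918 -0.4085]
-1 1 0.055054714915961776 [ 0.3523  0.2938  0.4435 -0.1404  0.1988  0.2725 -0.1918  0.7423]
-1 -1 9.609706766479121e-06 [ 0.3523  0.2938  0.4435 -0.1404  0.1988  0.2725 -0.1918 -0.    ]
```

Request:
{"fn": "apply_moves", "kwargs": {
  "increments": [0.02, -0.01, 0.02, 0, 0, 0, 0.02, -0.01, 0.02, 0, 0, 0, 0.02, -0.01, 0.02, 0, 0, 0, 0.02, -0.01, 0.02, 0, 0, 0, 0, 0, 0, 0, 0, 0]
}}

```text
t: 3.13
eef_pos: [0.4947, 0.1898, 0.3486]
ee_rot: [-2.555, 0.009, -1.765]
force: [0.1, 0.7, 0.9]
width: 0.0007
```

```bash
sed -i 's/^S4,S6=1,1/S4,S6=-1,-1/' h.py; python3 - <<'E'
from h import *
from scipy.optimize import least_squares
s=arm.get_state(); print({k:np.round(s[k],4).tolist() for k in("t","q","eef_pos","ee_rot")})
D=[([1.41911255,.359385085,.0110469798,-.000371278,-1.22409053,-.288101626],[.28719154,.61032758,.23661486],[-3.14146345,-.00166421,-2.01070828]),
([1.319,-.1917,-.942,.7571,-.9381,-.4542],[.4132,.2307,.2642],[-2.5535,.0088,-1.7765]),(s["q"],s["eef_pos"],s["ee_rot"])]
def res(k):
    e=[]
    for q,p,r in D:
        P,R=fk(q,k);e+=list((P-p)*10)
    return e+list((np.array(k[:6])-[.04,.35,.44,.04,.44,.3])*.001)
r=least_squares(res,[.04,.35,.44,.04,.44,.27,-.19,0]);print(r.cost,r.x.round(4),r.fun.round(3));np.save("k.npy",r.x)
P,R=fk(s["q"],r.x);print(P,Ro.from_matrix(R).as_euler("xyz"))
E
```

```text
{'t': 3.1333, 'q': [1.06, -0.1994, -0.7443, 0.7026, -0.9458, -0.0855], 'eef_pos': [0.4947, 0.1898, 0.3486], 'ee_rot': [-2.5546, 0.0088, -1.7648]}
0.14823642647861932 [ 0.3265  0.1776  0.5116 -0.0423  0.1669  0.301  -0.1829  0.    ] [-0.085  0.03   0.222  0.082  0.039  0.205 -0.02  -0.074 -0.427  0.
 -0.     0.    -0.    -0.     0.   ]
[0.49271855 0.18240555 0.30583656] [-2.55455837  0.0088039  -1.76478026]
```

```bash
cat > lg.py <<'E'
from h import *
import json
s=arm.get_state()
with open("log.jsonl","a") as f: f.write(json.dumps([s["q"].tolist(),s["eef_pos"].tolist(),s["ee_rot"].tolist()])+"\n")
print(s["t"],s["q"].round(3),s["eef_pos"].round(4),s["ee_rot"].round(3))
E
cat > log.jsonl <<'E'
[[1.41911255,0.359385085,0.0110469798,-0.000371278,-1.22409053,-0.288101626],[0.28719154,0.61032758,0.23661486],[-3.14146345,-0.00166421,-2.01070828]]
[[1.319,-0.1917,-0.942,0.7571,-0.9381,-0.4542],[0.4132,0.2307,0.2642],[-2.5535,0.0088,-1.7765]]
E
python3 lg.py
```

```text
3.1333 [ 1.06  -0.199 -0.744  0.703 -0.946 -0.085] [0.4947 0.1898 0.3486] [-2.555  0.009 -1.765]
```

Request:
{"fn": "apply_moves", "kwargs": {
  "increments": [-0.01, 0, 0.02, -0.0173, -0.078, 0, -0.01, 0, 0.02, -0.0173, -0.078, 0, -0.01, 0, 0.02, -0.0173, -0.078, 0, -0.01, 0, 0.02, -0.0173, -0.078, 0, 0, 0, 0, 0, 0, 0]
}}

```text
t: 3.55
eef_pos: [0.4561, 0.1876, 0.4351]
ee_rot: [-2.224, 0.011, -1.772]
force: [0.0, -0.1, 0.5]
width: 0.0005
```

```bash
python3 lg.py
```

```text
3.55 [ 1.305 -0.339 -0.9    1.023 -1.189 -0.442] [0.4561 0.1876 0.4351] [-2.224  0.011 -1.772]
```

Request:
{"fn": "apply_moves", "kwargs": {
  "increments": [0, 0.01, -0.03, 0, 0, -0.1, 0, 0.01, -0.03, 0, 0, -0.1, 0, 0.01, -0.03, 0, 0, -0.1, 0, 0.01, -0.03, 0, 0, -0.1, 0, 0, 0, 0, 0, 0]
}}

```text
t: 3.97
eef_pos: [0.4543, 0.2288, 0.3135]
ee_rot: [-2.228, 0.024, -2.188]
force: [-1.0, 1.0, -0.0]
width: 0.0006
```

```bash
python3 lg.py; python3 - <<'E'
from h import *
import json
from scipy.optimize import least_squares
D=[json.loads(l) for l in open("log.jsonl")]
def fk2(q,k):
    a1,b,d1,lx,lz,L4,a3,d6,b2=k
    R=Rz(q[0])@Ry(q[1]);p=Rz(q[0])@[a1,b,d1]+R@[lx,0,lz]
    R=R@Ry(-q[2]);p=p+R@[L4,0,a3];R=R@Rx(-q[3])@Ry(-q[4]);p=p+R@[d6,b2,0]
    return p,R@Rx(-q[5])@Ry(np.pi/2)
f=lambda k:np.r_[np.ravel([(fk2(q,k)[0]-p)*10 for q,p,_ in D]),(k-k0)*.001]
k0=np.array([.05,-.1,.35,0,.4,.4,0,.25,-.1])
r=least_squares(f,k0);print(r.cost,r.x.round(4),r.fun[:3*len(D)].round(3));print(np.linalg.svd(r.jac)[1].round(3))
for q,p,o in D: print(np.abs(fk2(q,r.x)[1]-Ro.from_euler("xyz",o).as_matrix()).max().round(4))
E
```

```text
3.9667 [ 1.35   0.034 -0.844  0.875 -1.284 -0.934] [0.4543 0.2288 0.3135] [-2.228  0.024 -2.188]
9.342588363152794e-08 [-0.000e+00  2.000e-04  1.987e-01 -2.000e-04  6.017e-01  4.638e-01
  0.000e+00  3.672e-01 -1.920e-01] [-0.  0.  0.  0.  0.  0.  0. -0. -0. -0.  0.  0.  0. -0. -0.]
[43.733 39.391 29.814  7.973  6.846  5.141  2.114  2.05   1.163]
0.0
0.0
0.0
0.0
0.0
```

```bash
cat >> h.py <<'E'
from scipy.optimize import least_squares
K=[0,0,.1987,0,.6017,.4638,0,.3672,-.192]
LO=np.array([-3.07,-1.43,-1.02,-3.03,-3.05,-3.03]);HI=np.array([3.07,2.12,1.25,1.67,0,3.03])
def fk2(q,k=K):
    a1,b,d1,lx,lz,L4,a3,d6,b2=k
    R=Rz(q[0])@Ry(q[1]);p=Rz(q[0])@[a1,b,d1]+R@[lx,0,lz]
    R=R@Ry(-q[2]);p=p+R@[L4,0,a3];R=R@Rx(-q[3])@Ry(-q[4]);p=p+R@[d6,b2,0]
    return p,R@Rx(-q[5])@Ry(np.pi/2)
RP=(.5789,.0136,-.2179)
def toolR(dl,psi=0):  # tool z: dl below horizontal, in rack x-z plane turned by psi; jaws level, sign as now
    z=np.array([np.cos(dl)*np.cos(psi),np.cos(dl)*np.sin(psi),-np.sin(dl)]);x=np.array([np.sin(psi),-np.cos(psi),0])
    return Rz(RP[2])@np.c_[x,np.cross(z,x),z]
def ik(p,R,q0):
    f=lambda q:np.r_[(fk2(q)[0]-p)*5,(fk2(q)[1]-R).ravel()]
    r=least_squares(f,np.clip(q0,LO+1e-3,HI-1e-3),bounds=(LO,HI));return r.x,r.cost
def tcp(a,dl,past=.018,gap=0,psi=0,yc=.137):  # finger front face touching edge of slate at angle a
    E=np.array([-.010-.12*np.cos(a),yc,.012+.12*np.sin(a)]);t=np.array([np.cos(dl),0,-np.sin(dl)]);n=np.array([-np.sin(dl),0,-np.cos(dl)])
    return rk(RP,E+n*(.0095+gap)+t*(past-.011))[0]
E
python3 - <<'E'
from h import *
q0=arm.get_state()["q"];r=np.radians
for psi in(0,-20,-40,20):
  for dl in(28,35,42,50,58):
    out=[]
    for a,d in((28,dl),(50,max(dl,50)),(75,75),(98,98)):
      best=min((ik(tcp(r(a),r(d)),toolR(r(d),r(psi)),s) for s in(q0,[1.3,-.3,-.9,1,-1,-.5],[.6,.3,-.8,.5,-1.2,0])),key=lambda v:v[1])
      out.append("%.0e"%best[1]+(" m%.2f"%min((best[0]-LO).min(),(HI-best[0]).min())))
    print(psi,dl,out)
E
```

```text
0 28 ['2e-01 m0.00', '5e-02 m0.00', '3e-31 m0.32', '2e-26 m0.91']
0 35 ['2e-01 m0.00', '5e-02 m0.00', '3e-31 m0.32', '2e-26 m0.91']
0 42 ['1e-01 m0.00', '5e-02 m0.00', '3e-31 m0.32', '2e-26 m0.91']
0 50 ['8e-02 m0.00', '5e-02 m0.00', '3e-31 m0.32', '2e-26 m0.91']
0 58 ['4e-02 m0.00', '2e-02 m0.00', '3e-31 m0.32', '2e-26 m0.91']
-20 28 ['4e-02 m0.00', '6e-03 m0.00', '9e-31 m0.37', '4e-31 m0.90']
-20 35 ['4e-02 m0.00', '6e-03 m0.00', '9e-31 m0.37', '4e-31 m0.90']
-20 42 ['3e-02 m0.00', '6e-03 m0.00', '9e-31 m0.37', '4e-31 m0.90']
-20 50 ['2e-02 m0.00', '6e-03 m0.00', '9e-31 m0.37', '4e-31 m0.90']
-20 58 ['7e-03 m0.00', '4e-04 m0.00', '9e-31 m0.37', '4e-31 m0.90']
-40 28 ['2e-18 m0.06', '1e-21 m0.13', '8e-26 m0.45', '3e-30 m0.88']
-40 35 ['1e-30 m0.05', '1e-21 m0.13', '8e-26 m0.45', '3e-30 m0.88']
-40 42 ['4e-30 m0.05', '1e-21 m0.13', '8e-26 m0.45', '3e-30 m0.88']
-40 50 ['2e-29 m0.07', '1e-21 m0.13', '8e-26 m0.45', '3e-30 m0.88']
-40 58 ['9e-31 m0.09', '3e-27 m0.17', '8e-26 m0.45', '3e-30 m0.88']
20 28 ['4e-01 m0.00', '1e-01 m0.00', '7e-24 m0.34', '1e-25 m0.91']
20 35 ['3e-01 m0.00', '1e-01 m0.00', '7e-24 m0.34', '1e-25 m0.91']
20 42 ['2e-01 m0.00', '1e-01 m0.00', '7e-24 m0.34', '1e-25 m0.91']
20 50 ['1e-01 m0.00', '1e-01 m0.00', '7e-24 m0.34', '1e-25 m0.91']
20 58 ['7e-02 m0.00', '4e-02 m0.00', '7e-24 m0.34', '1e-25 m0.91']
```

```bash
cat >> h.py <<'E'
def pose(a,dl,g,past=.018,gap=0,yc=.137):
    """finger face against slate edge; dl face pitch, g slant within the face (tool comes from +y side)"""
    E=np.array([-.010-.12*np.cos(a),yc,.012+.12*np.sin(a)])
    s=np.array([np.cos(dl),0,-np.sin(dl)]);n=np.array([-np.sin(dl),0,-np.cos(dl)]);y=np.array([0,1.,0])
    z=np.cos(g)*s-np.sin(g)*y; x=-(np.cos(g)*y+np.sin(g)*s)
    T=E+n*(.0095+gap)+z*(past-.011); R=np.c_[x,np.cross(z,x),z]
    return rk(RP,T)[0],Rz(RP[2])@R,T,R
def body(T,R):
    return np.array([T+R@[i*.0965,j*.039,.011-.066-l] for i in(-1,1) for j in(-1,1) for l in(0,.1)])
E
python3 - <<'E'
from h import *
q0=arm.get_state()["q"];r=np.radians
for g in(0,20,30,40,50):
  for dl in(30,40,50,60):
    o=[]
    for a,d in((28,dl),(63,max(70,dl)),(98,98)):
      p,R,T,Rr=pose(r(a),r(d),r(g)); b=body(T,Rr)
      q,c=min((ik(p,R,s) for s in(q0,[1.3,-.3,-.9,1,-1,-.5],[.6,.3,-.8,.5,-1.2,0])),key=lambda v:v[1])
      i=b[:,2].argmin();o.append(f"{'ok' if c<1e-8 else 'NO %.0e'%c} m{min((q-LO).min(),(HI-q).min()):.2f} low{(b[i]*1000).astype(int)}")
    print(g,dl,o)
E
```

```text
0 30 ['NO 2e-01 m0.00 low[-181  233   50]', 'ok m0.12 low[-126  233  147]', 'ok m0.91 low[ 42 233 174]']
0 40 ['NO 1e-01 m0.00 low[-183  233   62]', 'ok m0.12 low[-126  233  147]', 'ok m0.91 low[ 42 233 174]']
0 50 ['NO 8e-02 m0.00 low[-183  233   73]', 'ok m0.12 low[-126  233  147]', 'ok m0.91 low[ 42 233 174]']
0 60 ['NO 3e-02 m0.00 low[-181  233   85]', 'ok m0.12 low[-126  233  147]', 'ok m0.91 low[ 42 233 174]']
20 30 ['NO 3e-02 m0.00 low[-150  244   32]', 'ok m0.31 low[-114  244  113]', 'ok m0.94 low[ 37 244 138]']
20 40 ['NO 2e-02 m0.00 low[-156  244   38]', 'ok m0.31 low[-114  244  113]', 'ok m0.94 low[ 37 244 138]']
20 50 ['NO 4e-03 m0.00 low[-160  244   46]', 'ok m0.31 low[-114  244  113]', 'ok m0.94 low[ 37 244 138]']
20 60 ['ok m0.03 low[-164  244   54]', 'ok m0.31 low[-114  244  113]', 'ok m0.94 low[ 37 244 138]']
30 30 ['NO 1e-03 m0.00 low[-134  244   22]', 'ok m0.41 low[-107  244   96]', 'ok m0.96 low[ 34 244 120]']
30 40 ['ok m0.00 low[-142  244   26]', 'ok m0.41 low[-107  244   96]', 'ok m0.96 low[ 34 244 120]']
30 50 ['ok m0.07 low[-148  244   32]', 'ok m0.41 low[-10
[... 231 characters left out ...]
2 241 101]']
40 40 ['ok m0.16 low[-127  241   14]', 'ok m0.50 low[-101  241   78]', 'ok m0.98 low[ 32 241 101]']
40 50 ['ok m0.22 low[-136  241   17]', 'ok m0.50 low[-101  241   78]', 'ok m0.98 low[ 32 241 101]']
40 60 ['ok m0.31 low[-145  241   22]', 'ok m0.50 low[-101  241   78]', 'ok m0.98 low[ 32 241 101]']
50 30 ['ok m0.28 low[-102  235    4]', 'ok m0.59 low[-95 235  61]', 'ok m0.99 low[ 29 235  84]']
50 40 ['ok m0.32 low[-114  235    3]', 'ok m0.59 low[-95 235  61]', 'ok m0.99 low[ 29 235  84]']
50 50 ['ok m0.37 low[-125  235    4]', 'ok m0.59 low[-95 235  61]', 'ok m0.99 low[ 29 235  84]']
50 60 ['ok m0.44 low[-136  235    6]', 'ok m0.59 low[-95 235  61]', 'ok m0.99 low[ 29 235  84]']
```

```bash
cat >> h.py <<'E'
def inc(p,R,step=.02,rs=.09):
    s=arm.get_state();R0=Ro.from_euler("xyz",s["ee_rot"]);d=p-s["eef_pos"];w=(Ro.from_matrix(R)*R0.inv()).as_rotvec()
    n=int(np.ceil(max(np.linalg.norm(d)/step,np.linalg.norm(w)/rs)));print("t",round(s["t"],2),"n",n,"d",d.round(4),"w",w.round(3),"row",(d/n).round(4),(w/n).round(4),"F",s["force"].round(1))
YC=.132
E
python3 - <<'E'
from h import *
r=np.radians;q0=arm.get_state()["q"]
for dl,g in((55,28),(55,25),(50,30)):
    p,R,T,Rr=pose(r(28),r(dl),r(g),.018,.008,YC);q,c=ik(p,R,q0);b=body(T,Rr)
    ps=p-R[:,2]*.09; qs,cs=ik(ps,R,q0)
    print(dl,g,c,min((q-LO).min(),(HI-q).min()).round(2),q.round(2),p.round(4),"standoff",cs,qs.round(2),min((qs-LO).min(),(HI-qs).min()).round(2)); print((b*1000).astype(int).tolist())
p,R,_,_=pose(r(28),r(55),r(28),.018,.008,YC);inc(p-R[:,2]*.09,R)
for a in np.linspace(28,98,8):
    p,R,T,Rr=pose(r(a),r(55+43*(a-28)/70),r(28),.018,0,YC);q,c=ik(p,R,q0);q0=q;print(a,p.round(4),q.round(2),c<1e-9)
E
```

```text
55 28 3.369135654359671e-18 0.07 [ 1.05  0.43 -0.95  0.97 -0.86 -0.76] [0.483  0.1667 0.0532] standoff 5.135492196708564e-31 [ 1.24  0.35 -0.82  0.71 -1.04 -0.61] 0.2
[[-96, 239, 78], [-147, 286, 150], [-160, 239, 33], [-211, 286, 105], [-148, 69, 152], [-199, 116, 224], [-212, 69, 107], [-263, 116, 180]]
55 25 1.4685317129867748e-26 0.02 [ 1.02  0.4  -1.    1.05 -0.81 -0.8 ] [0.4831 0.167  0.0531] standoff 4.142489998176734e-22 [ 1.23  0.31 -0.87  0.75 -0.99 -0.63] 0.15
[[-99, 239, 82], [-151, 282, 157], [-163, 239, 38], [-215, 282, 112], [-146, 64, 149], [-198, 107, 223], [-210, 64, 104], [-262, 107, 179]]
50 30 9.045129983814653e-31 0.05 [ 1.08  0.47 -0.97  1.02 -0.91 -0.88] [0.4842 0.1662 0.0524] standoff 3.4845365532327146e-23 [ 1.27  0.4  -0.84  0.75 -1.07 -0.74] 0.18
[[-95, 239, 77], [-150, 289, 143], [-154, 239, 26], [-210, 289, 93], [-157, 72, 150], [-212, 122, 217], [-216, 72, 100], [-272, 122, 167]]
t 3.97 n 10 d [-0.0066 -0.0111 -0.1951] w [-0.223  0.427  0.056] row [-0.0007 -0.0011 -0.0195] [-0.0223  0.0427  0.0056] F [-1.  1. -0.]
28.0 [0.4894 0.1653 0.0578] [ 1.04  0.43 -0.94  0.97 -0.86 -0.74] True
38.0 [0.4994 0.163  0.0759] [ 1.01  0.4  -0.85  0.81 -0.88 -0.49] True
48.0 [0.5123 0.1602 0.0918] [ 0.97  0.39 -0.73  0.66 -0.93 -0.25] True
58.0 [0.5277 0.1568 0.1051] [ 0.91  0.39 -0.61  0.53 -1.   -0.03] True
68.0 [0.545  0.1529 0.1155] [ 0.85  0.42 -0.48  0.43 -1.08  0.17] True
78.0 [0.5638 0.1488 0.1225] [ 0.79  0.46 -0.34  0.34 -1.17  0.35] True
88.0 [0.5834 0.1444 0.1261] [ 0.72  0.52 -0.21  0.27 -1.27  0.5 ] True
98.0 [0.6032 0.14   0.126 ] [ 0.67  0.59 -0.08  0.21 -1.38  0.63] True
```

Request:
{"fn": "apply_moves", "kwargs": {
  "increments": [-0.0007, -0.0011, -0.0195, -0.0223, 0.0427, 0.0056, -0.0007, -0.0011, -0.0195, -0.0223, 0.0427, 0.0056, -0.0007, -0.0011, -0.0195, -0.0223, 0.0427, 0.0056, -0.0007, -0.0011, -0.0195, -0.0223, 0.0427, 0.0056, -0.0007, -0.0011, -0.0195, -0.0223, 0.0427, 0.0056, -0.0007, -0.0011, -0.0195, -0.0223, 0.0427, 0.0056, -0.0007, -0.0011, -0.0195, -0.0223, 0.0427, 0.0056, -0.0007, -0.0011, -0.0195, -0.0223, 0.0427, 0.0056, -0.0007, -0.0011, -0.0195, -0.0223, 0.0427, 0.0056, -0.0007, -0.0011, -0.0195, -0.0223, 0.0427, 0.0056, 0, 0, 0, 0, 0, 0]
}}

```text
t: 4.88
eef_pos: [0.447, 0.2222, 0.1006]
ee_rot: [-2.508, -0.428, -2.071]
force: [0.1, -0.2, 0.5]
width: 0.0003
```

```bash
python3 - <<'E'
from h import *
r=np.radians
p,R,_,_=pose(r(28),r(55),r(28),.018,.008,YC);inc(p-R[:,2]*.09,R);inc(p,R)
for c,x0,y0 in(("top",170,180),("scene",250,130)):
    im=optics.grab_frame(c);cv2.imwrite(f"pics/s_{c}.png",cv2.resize(im[y0:y0+170,x0:x0+230,::-1],None,fx=2.2,fy=2.2,interpolation=2))
cv2.imwrite("pics/s.png",np.vstack([cv2.imread("pics/s_top.png")[:300],cv2.imread("pics/s_scene.png")[:300]]))
E
```

```text
t 4.88 n 1 d [ 0.0006 -0.0044  0.0177] w [ 0.012 -0.046  0.001] row [ 0.0006 -0.0044  0.0177] [ 0.0125 -0.0457  0.0015] F [ 0.1 -0.2  0.5]
t 4.88 n 5 d [ 0.0359 -0.0555 -0.0474] w [ 0.012 -0.046  0.001] row [ 0.0072 -0.0111 -0.0095] [ 0.0025 -0.0091  0.0003] F [ 0.1 -0.2  0.5]
```

View pics/s.png

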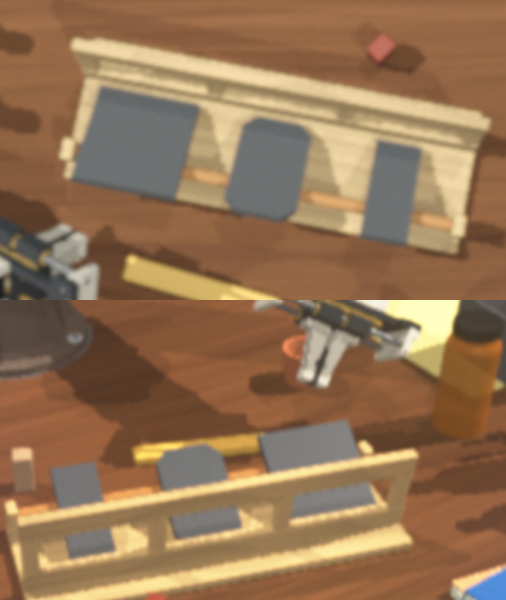

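The fingers stand off clear of the rack, at (60,255) in the top crop and (320,380) in the scene crop. The slates are unchanged. Next I correct the small overshoot and slide in under the raised edge.

Request:
{"fn": "apply_moves", "kwargs": {
  "increments": [0.0005, -0.004, 0.017, 0.011, -0.042, 0.001, 0, 0, 0, 0, 0, 0, 0.007, -0.01, -0.012, 0, 0, 0, 0.007, -0.01, -0.012, 0, 0, 0, 0.007, -0.01, -0.012, 0, 0, 0, 0.005, -0.007, -0.009, 0, 0, 0, 0.003, -0.005, -0.006, 0, 0, 0, 0, 0, 0, 0, 0, 0]
}}

```text
t: 5.65
eef_pos: [0.4791, 0.1808, 0.0764]
ee_rot: [-2.47, -0.368, -2.082]
force: [-0.6, 0.1, -0.5]
width: 0.0004
```

```bash
python3 - <<'E'
from h import *
r=np.radians
p,R,_,_=pose(r(28),r(55),r(28),.018,.008,YC);inc(p,R)
p,R,_,_=pose(r(28),r(55),r(28),.018,0,YC);inc(p,R)
E
```

```text
t 5.65 n 2 d [ 0.0039 -0.0141 -0.0232] w [-0.023  0.014 -0.003] row [ 0.0019 -0.0071 -0.0116] [-0.0113  0.0069 -0.0016] F [-0.6  0.1 -0.5]
t 5.65 n 2 d [ 0.0103 -0.0155 -0.0186] w [-0.023  0.014 -0.003] row [ 0.0051 -0.0078 -0.0093] [-0.0113  0.0069 -0.0016] F [-0.6  0.1 -0.5]
```

Request:
{"fn": "apply_moves", "kwargs": {
  "increments": [-0.006, 0.001, -0.004, -0.011, 0.007, 0, 0, 0, 0, -0.01, 0.006, 0, 0.004, -0.006, -0.008, 0, 0, 0, 0.004, -0.006, -0.008, 0, 0, 0, 0.002, -0.003, -0.004, 0, 0, 0, 0, 0, 0, 0, 0, 0]
}}

```text
t: 6.15
eef_pos: [0.4836, 0.1723, 0.0559]
ee_rot: [-2.471, -0.386, -2.078]
force: [0.8, 0.3, -0.2]
width: 0.0005
```

```bash
python3 - <<'E'
from h import *
r=np.radians
p,R,_,_=pose(r(28),r(55),r(28),.018,.008,YC);inc(p,R)
p,R,_,_=pose(r(28),r(55),r(28),.018,0,YC);inc(p,R)
for c,x0,y0 in(("top",170,180),("scene",250,130)):
    im=optics.grab_frame(c);cv2.imwrite(f"pics/s_{c}.png",cv2.resize(im[y0:y0+170,x0:x0+230,::-1],None,fx=2.2,fy=2.2,interpolation=2))
cv2.imwrite("pics/s2.png",np.vstack([cv2.imread("pics/s_top.png")[:300],cv2.imread("pics/s_scene.png")[:300]]))
E
```

```text
t 6.15 n 1 d [-0.0007 -0.0056 -0.0027] w [-0.007  0.004 -0.007] row [-0.0007 -0.0056 -0.0027] [-0.0071  0.0043 -0.0072] F [ 0.8  0.3 -0.2]
t 6.15 n 1 d [ 0.0057 -0.0071  0.0019] w [-0.007  0.004 -0.007] row [ 0.0057 -0.0071  0.0019] [-0.0071  0.0043 -0.0072] F [ 0.8  0.3 -0.2]
```

View pics/s2.png

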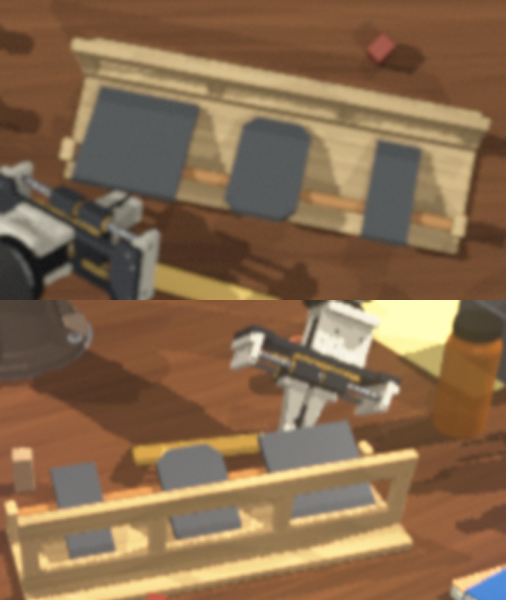

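The fingers are now under the raised edge near mid-width, around (291,430) in the scene crop, and nothing has been disturbed. Next is the arc.

```bash
cat > arc.py <<'E'
from h import *
import sys
r=np.radians
for a in map(float,sys.argv[1:]):
    p,R,_,_=pose(r(a),r(55+43*(a-28)/70),r(28),.018,0,.1385);print(a,end=" ");inc(p,R,.008)
E
python3 arc.py 28 36 46 56
```

```text
28.0 t 6.25 n 1 d [ 0.0071 -0.0012  0.0015] w [-0.008  0.005 -0.007] row [ 0.0071 -0.0012  0.0015] [-0.0077  0.0048 -0.0073] F [-0.5 -0.5 -0.3]
36.0 t 6.25 n 3 d [ 0.0149 -0.0029  0.0161] w [ 0.011  0.089 -0.007] row [ 0.005  -0.001   0.0054] [ 0.0035  0.0295 -0.0023] F [-0.5 -0.5 -0.3]
46.0 t 6.25 n 6 d [ 0.0272 -0.0057  0.0325] w [ 0.033  0.193 -0.006] row [ 0.0045 -0.0009  0.0054] [ 0.0056  0.0322 -0.0011] F [-0.5 -0.5 -0.3]
56.0 t 6.25 n 8 d [ 0.0421 -0.009   0.0464] w [ 0.056  0.298 -0.006] row [ 0.0053 -0.0011  0.0058] [ 0.007   0.0373 -0.0008] F [-0.5 -0.5 -0.3]
```

Request:
{"fn": "apply_moves", "kwargs": {
  "increments": [0.004, -0.001, 0.001, -0.008, 0.005, -0.007, 0.004, -0.001, 0.003, 0.004, 0.03, 0, 0.004, -0.001, 0.005, 0.007, 0.032, 0, 0.004, -0.001, 0.005, 0.007, 0.032, 0, 0.004, -0.001, 0.005, 0.007, 0.032, 0, 0.004, -0.001, 0.005, 0.007, 0.032, 0, 0.002, 0, 0.003, 0.003, 0.016, 0, 0, 0, 0, 0, 0, 0]
}}

```text
t: 6.92
eef_pos: [0.5093, 0.1695, 0.086]
ee_rot: [-2.673, -0.448, -2.0]
force: [-0.8, -0.5, -1.3]
width: 0.0004
```

```bash
python3 arc.py 36 46 60 98; python3 - <<'E'
from h import *
for c,x0,y0 in(("top",170,180),("scene",250,130)):
    im=optics.grab_frame(c);cv2.imwrite(f"pics/s_{c}.png",cv2.resize(im[y0:y0+170,x0:x0+230,::-1],None,fx=2.2,fy=2.2,interpolation=2))
cv2.imwrite("pics/s3.png",np.vstack([cv2.imread("pics/s_top.png")[:300],cv2.imread("pics/s_scene.png")[:300]]))
E
```

```text
36.0 t 6.92 n 3 d [-0.0107  0.0003 -0.0136] w [-0.018 -0.105 -0.002] row [-0.0036  0.0001 -0.0045] [-0.006  -0.0349 -0.0007] F [-0.8 -0.5 -1.3]
46.0 t 6.92 n 1 d [ 0.0017 -0.0024  0.0028] w [ 0.005  0.    -0.002] row [ 0.0017 -0.0024  0.0028] [ 0.005   0.0001 -0.0023] F [-0.8 -0.5 -1.3]
60.0 t 6.92 n 5 d [ 0.0232 -0.0072  0.0214] w [ 0.037  0.147 -0.003] row [ 0.0046 -0.0014  0.0043] [ 0.0075  0.0293 -0.0005] F [-0.8 -0.5 -1.3]
98.0 t 6.92 n 14 d [ 0.0954 -0.0232  0.04  ] w [ 0.125  0.545 -0.004] row [ 0.0068 -0.0017  0.0029] [ 0.0089  0.0389 -0.0003] F [-0.8 -0.5 -1.3]
```

View pics/s3.png

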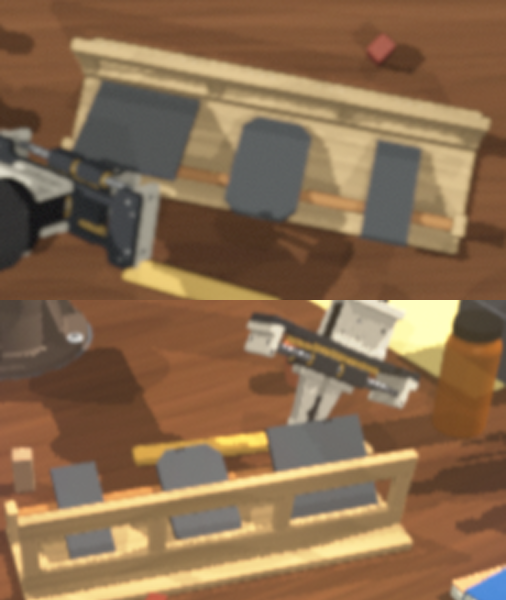

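The slate is tipping up evenly: in the scene crop its top edge now runs from (268,428) to (360,417). The lower edge is still in place. I'll continue the arc.

Request:
{"fn": "apply_moves", "kwargs": {
  "increments": [0.004, -0.001, 0.004, 0.006, 0.025, 0, 0.004, -0.001, 0.004, 0.006, 0.025, 0, 0.004, -0.001, 0.004, 0.006, 0.025, 0, 0.004, -0.001, 0.004, 0.006, 0.025, 0, 0.004, -0.001, 0.003, 0.006, 0.025, 0, 0.005, -0.001, 0.003, 0.007, 0.03, 0, 0.005, -0.001, 0.003, 0.007, 0.03, 0, 0.005, -0.001, 0.002, 0.007, 0.03, 0, 0.005, -0.001, 0.002, 0.007, 0.03, 0, 0.003, -0.001, 0.001, 0.004, 0.015, 0, 0, 0, 0, 0, 0, 0]
}}

```text
t: 7.93
eef_pos: [0.5475, 0.159, 0.1139]
ee_rot: [-2.982, -0.494, -1.851]
force: [-0.5, 0.6, 0.9]
width: 0.0005
```

```bash
python3 arc.py 68 80 90 98; python3 - <<'E'
from h import *
for c,x0,y0 in(("top",170,180),("scene",250,130)):
    im=optics.grab_frame(c);cv2.imwrite(f"pics/s_{c}.png",cv2.resize(im[y0:y0+170,x0:x0+230,::-1],None,fx=2.2,fy=2.2,interpolation=2))
cv2.imwrite("pics/s4.png",np.vstack([cv2.imread("pics/s_top.png")[:300],cv2.imread("pics/s_scene.png")[:300]]))
E
```

```text
68.0 t 7.93 n 1 d [-0.0011  0.0002  0.0016] w [ 0.002 -0.043 -0.012] row [-0.0011  0.0002  0.0016] [ 0.0017 -0.0431 -0.012 ] F [-0.5  0.6  0.9]
80.0 t 7.93 n 4 d [ 0.0216 -0.0048  0.0096] w [ 0.029  0.083 -0.013] row [ 0.0054 -0.0012  0.0024] [ 0.0072  0.0207 -0.0032] F [-0.5  0.6  0.9]
90.0 t 7.93 n 6 d [ 0.0413 -0.0091  0.0124] w [ 0.051  0.188 -0.013] row [ 0.0069 -0.0015  0.0021] [ 0.0085  0.0313 -0.0022] F [-0.5  0.6  0.9]
98.0 t 7.93 n 8 d [ 0.0571 -0.0126  0.0121] w [ 0.069  0.271 -0.014] row [ 0.0071 -0.0016  0.0015] [ 0.0087  0.0339 -0.0017] F [-0.5  0.6  0.9]
```

View pics/s4.png

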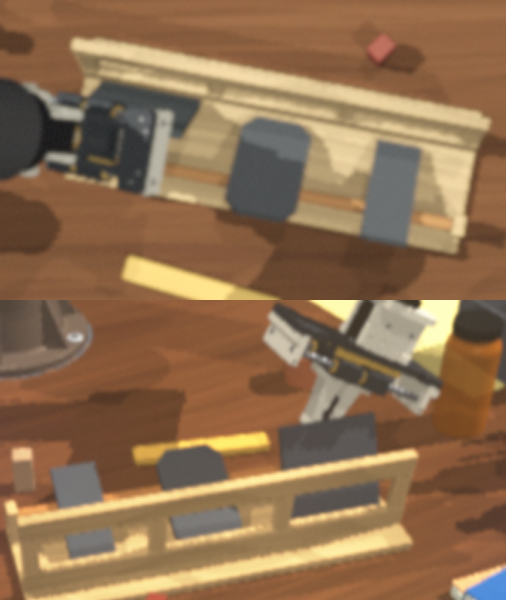

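The slate stands at about 68° with the lower edge still on the base, and the fingers are behind its top at (325,405) in the scene crop. I'll go slower for the last part.

Request:
{"fn": "apply_moves", "kwargs": {
  "increments": [0.005, -0.001, 0.003, 0.007, 0.02, -0.003, 0.005, -0.001, 0.002, 0.007, 0.025, -0.003, 0.005, -0.001, 0.002, 0.007, 0.025, -0.003, 0.005, -0.001, 0.001, 0.007, 0.025, -0.003, 0.005, -0.001, 0.001, 0.007, 0.025, 0, 0.005, -0.001, 0.001, 0.007, 0.025, 0, 0.004, -0.001, 0.001, 0.005, 0.02, 0, 0.002, 0, 0, 0, 0, 0, 0, 0, 0, 0, 0, 0]
}}

```text
t: 8.78
eef_pos: [0.5779, 0.1515, 0.1226]
ee_rot: [3.102, -0.498, -1.763]
force: [-0.1, -0.5, 0.2]
width: 0.0004
```

```bash
python3 arc.py 90 94 98 100
```

```text
90.0 t 8.78 n 2 d [ 0.0109 -0.0016  0.0037] w [ 0.014  0.017 -0.008] row [ 0.0054 -0.0008  0.0019] [ 0.0069  0.0084 -0.0038] F [-0.1 -0.5  0.2]
94.0 t 8.78 n 3 d [ 0.0188 -0.0034  0.0039] w [ 0.023  0.059 -0.008] row [ 0.0063 -0.0011  0.0013] [ 0.0076  0.0196 -0.0026] F [-0.1 -0.5  0.2]
98.0 t 8.78 n 4 d [ 0.0267 -0.0051  0.0034] w [ 0.032  0.101 -0.008] row [ 0.0067 -0.0013  0.0009] [ 0.008   0.0252 -0.002 ] F [-0.1 -0.5  0.2]
100.0 t 8.78 n 4 d [ 0.0307 -0.006   0.003 ] w [ 0.037  0.122 -0.008] row [ 0.0077 -0.0015  0.0007] [ 0.0091  0.0304 -0.002 ] F [-0.1 -0.5  0.2]
```

Request:
{"fn": "apply_moves", "kwargs": {
  "increments": [0.004, -0.001, 0.001, 0.004, 0.012, -0.001, 0.004, -0.001, 0.001, 0.004, 0.012, -0.001, 0.003, -0.001, 0.001, 0.004, 0.012, -0.001, 0.003, -0.001, 0.001, 0.004, 0.012, -0.001, 0.003, 0, 0, 0.004, 0.012, -0.001, 0.003, -0.001, 0, 0.004, 0.012, -0.001, 0.003, 0, 0, 0.004, 0.012, -0.001, 0.001, 0, 0, 0.002, 0.006, 0, 0, 0, 0, 0, 0, 0]
}}

```text
t: 9.53
eef_pos: [0.6029, 0.146, 0.1267]
ee_rot: [2.987, -0.484, -1.714]
force: [-0.1, 0.3, -0.3]
width: 0.0007
```

```bash
python3 arc.py 98; python3 - <<'E'
from h import *
for c,x0,y0 in(("top",170,180),("scene",250,130)):
    im=optics.grab_frame(c);cv2.imwrite(f"pics/s_{c}.png",cv2.resize(im[y0:y0+170,x0:x0+230,::-1],None,fx=2.2,fy=2.2,interpolation=2))
cv2.imwrite("pics/s5.png",np.vstack([cv2.imread("pics/s_top.png")[:300],cv2.imread("pics/s_scene.png")[:300]]))
E
```

```text
98.0 t 9.53 n 1 d [ 0.0017  0.0003 -0.0006] w [ 0.001  0.002 -0.002] row [ 0.0017  0.0003 -0.0006] [ 0.0009  0.0025 -0.0019] F [-0.1  0.3 -0.3]
```

View pics/s5.png

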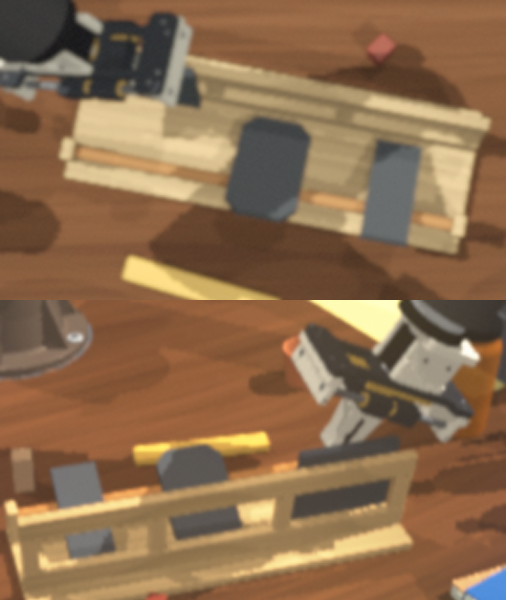

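The slate is leaning at the backboard: its top edge shows above the top rail from (300,452) to (398,440) in the scene crop. I'll press gently to seat it, reading the force.

Request:
{"fn": "apply_moves", "kwargs": {
  "increments": [0.002, 0, 0, 0, 0, 0, 0.002, -0.001, 0, 0, 0, 0, 0.002, 0, 0, 0, 0, 0, 0, 0, 0, 0, 0, 0]
}}

```text
t: 9.97
eef_pos: [0.6059, 0.1452, 0.1267]
ee_rot: [2.983, -0.486, -1.713]
force: [0.1, -0.0, -0.1]
width: -0.0001
```

```bash
python3 arc.py 98
```

```text
98.0 t 9.97 n 1 d [-0.0013  0.0012 -0.0007] w [ 0.002 -0.001 -0.002] row [-0.0013  0.0012 -0.0007] [ 0.0024 -0.0014 -0.0017] F [ 0.1 -0.  -0.1]
```

Request:
{"fn": "apply_moves", "kwargs": {
  "increments": [0.002, 0, 0, 0, 0, 0, 0.002, -0.001, 0, 0, 0, 0, 0.001, 0, 0, 0, 0, 0]
}}

```text
t: 10.22
eef_pos: [0.6065, 0.1453, 0.1269]
ee_rot: [2.975, -0.487, -1.71]
force: [-1.7, -0.8, 0.4]
width: 0.0005
```

Request:
{"fn": "apply_moves", "kwargs": {
  "increments": [0.002, 0, 0, 0, 0, 0, 0.001, 0, 0, 0, 0, 0]
}}

```text
t: 10.38
eef_pos: [0.6065, 0.1453, 0.1269]
ee_rot: [2.969, -0.489, -1.708]
force: [-4.0, 0.2, 0.2]
width: 0.0002
```

It is seated: the position stalls with about 4 N of contact. Backing off and retreating.

Request:
{"fn": "apply_moves", "kwargs": {
  "increments": [-0.004, 0.001, 0, 0, 0, 0, -0.006, 0.001, 0, 0, 0, 0, -0.008, 0.002, 0, 0, 0, 0, -0.01, 0.002, 0, 0, 0, 0, -0.01, 0.002, 0.005, 0, 0, 0, -0.01, 0.01, 0.015, 0, 0, 0, -0.01, 0.02, 0.025, 0, 0, 0, -0.01, 0.025, 0.025, 0, 0, 0, -0.01, 0.03, 0.025, 0, 0, 0, -0.01, 0.03, 0.025, 0, 0, 0, -0.01, 0.03, 0.025, 0, 0, 0, -0.01, 0.03, 0.02, 0, 0, 0, -0.01, 0.03, 0, 0, 0, 0, -0.01, 0.03, 0, 0, 0, 0, 0, 0, 0, 0, 0, 0, 0, 0, 0, 0, 0, 0]
}}

```text
t: 11.72
eef_pos: [0.4579, 0.3964, 0.3068]
ee_rot: [2.971, -0.483, -1.705]
force: [-0.1, 0.5, -0.5]
width: 0.0003
```

```bash
python3 - <<'E'
from h import *
A=[]
a8=np.radians(98)
for c,x0,y0 in(("top",190,180),("scene",240,165)):
    im=optics.grab_frame(c)[:,:,::-1];o=cv2.resize(im[y0:y0+115,x0:x0+210],None,fx=2.6,fy=2.6,interpolation=2)
    # stood-up front (underside) face, lower edge x=-10, seen outline
    S=slate(.138,.11,a8)-0; n=np.array([np.sin(a8),0,np.cos(a8)])*.01
    for P,col in((S-n,(0,0,255)),(S,(0,255,255))):
        cv2.polylines(o,[((proj(c,rk(RP,P))-[x0,y0]+.5)*2.6).astype(int)],True,col,1)
    A.append(o)
cv2.imwrite("pics/f.png",np.vstack(A))
s=arm.get_state();print(s["t"],s["eef_pos"],s["force"])
E
```

```text
11.8167 [0.45842941 0.395386   0.30662716] [ 0.1679999   0.11800672 -0.20759033]
```

View pics/f.png

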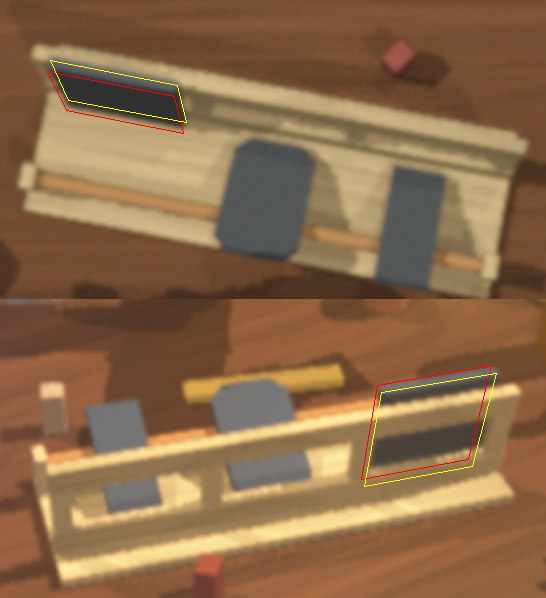

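The slate stands against the backboard, matching the predicted outline to within a few mm, and the other two are unchanged. One closer look at the lower edge.

```bash
python3 - <<'E'
from h import *
im=optics.grab_frame("scene")[:,:,::-1];x0,y0=370,185;f=8
o=cv2.resize(im[y0:y0+72,x0:x0+80],None,fx=f,fy=f,interpolation=2)
c,s=np.cos(np.radians(8)),np.sin(np.radians(8))
bb=np.array([[0,.083,.012],[0,.193,.012]]); sl=bb.copy()  # backboard-side lower edge seated
for P,col in((bb,(0,0,255)),(bb+[.12*s,0,.12*c],(0,255,255)),(bb+[.012,0,0],(255,0,0))):
    cv2.polylines(o,[((proj("scene",rk(RP,P))-[x0,y0]+.5)*f).astype(int)],False,col,1)
im=optics.grab_frame("top")[:,:,::-1];x0,y0=195,185
o2=cv2.resize(im[y0:y0+70,x0:x0+80],None,fx=5,fy=5,interpolation=2)
cv2.imwrite("pics/z.png",o);cv2.imwrite("pics/z2.png",o2)
E
```

```text
(no output)
```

View pics/z.png

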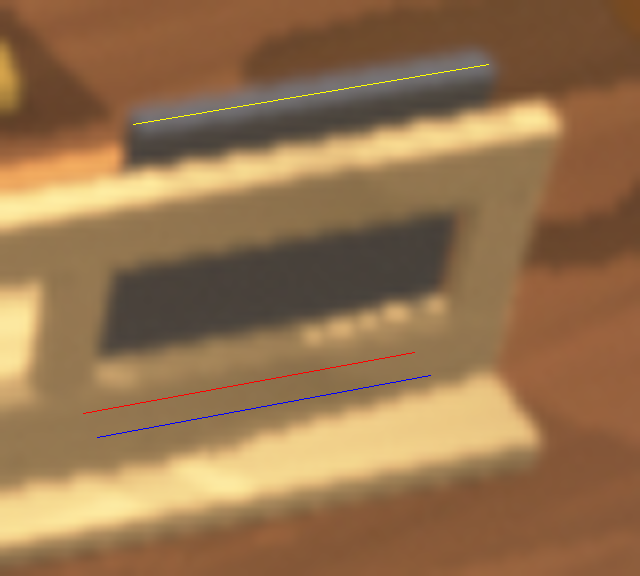

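The top edge lies on the predicted seated line: it runs parallel to it and about 1 px lower, so the lower edge is on the base. The pale strip below the window is the lit top of the lower rail. Handing in.

```bash
python3 -c "
from station import arm
print(arm.get_state()['t'],arm.job_done())"
```

```text
the job is handed in; nothing more can be done
11.9167 None
```

The wide slate now stands upright, leaning back against the backboard, and the job was handed in at 11.9 s of the 38 s allowed. I slid the closed fingers under its raised edge, swung it up around its lower edge, and pressed it home. I then backed the arm well clear.

**Last checks:**
- **Position:** the camera overlays put the slate within a few mm of the predicted position in both views. Its top edge is parallel to the backboard and about 1 px (about 2 mm) lower than predicted, so the lower edge looks to be resting on the base board.
- **Force:** the highest contact force in any reading was about 4 N, during the final press, with about 0 N on the tool after the retreat.
- **Other slates:** the narrow and clipped slates look unmoved, and the arm did not go near the blue and green look-alikes.

**Small disagreements:** arm moves landed up to about 2 cm off what I commanded, so I corrected them as I went. In the top view the slate's lower edge appeared about 5 mm nearer the backboard than the overlay. I put that down to rack-pose and calibration error, or a small slide towards the foot.

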